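Brass eyelet die from the tray to the ready dish

TASK

The next hats get brass eyelets. Take the brass setting die by its stem, lift it straight up out of its snug pocket in the wooden die tray and lower it upright into the blue ready dish, letting go only once it stands on the floor of the dish. Leave the other two dies in their pockets.

Things in the scene. Friction and masses are not known exactly. Their poses are not given: they have to be found in the camera images.
- brass_die_center (a point): Centre of the brass-coloured die, on its axis half-way up (38 mm above its underside); z up the stem. Like a stamp: round foot 40 mm across, 16 mm tall, and from its middle a plain upright round stem 16 mm across, 60 mm long; 76 mm tall in all, about 0.2 kg. Its foot starts sunk in a tray pocket, flush with the tray's top, so only the stem can be gripped; which of the three pockets varies.
- steel_die_center (a point): Centre of the bright silvery steel die (same shape, size and point as the brass one), in another pocket. The tray: dark wood, fixed to the bench, 250 x 84 mm and 22 mm tall, turned at random; three round pockets in a row along its length, 80 mm apart, each 42 mm across and 16 mm deep, so a foot has 1 mm of play all round.
- black_die_center (a point): Centre of the black die (same shape, size and point as the brass one), in the remaining pocket of the same tray.
- dish_floor (a point): Middle of the floor of the ready dish, on the floor's upper face, 6 mm above the bench; z is up. The dish is round, blue with a white floor, fixed to the bench; 88 mm across outside, 76 mm across inside, its rim stands 8 mm above its floor. A die standing in it has its centre 38 mm above this point.
Not all that is in view belongs to the job. Of the things that look like the part that bears black_die_center, the smallest one is meant.

How it is judged (in metres and radians):
On the way, in this order (a step that is already met when the one before it is completed fails the run):
1. the brass die is lifted upright out of its pocket, its foot at least 10 mm above the tray (height (world z) of brass_die_center above 0.07 m and angle between brass_die_center's own z axis and vertical below 0.3 rad and contact force between the fingers and brass_die above 0.3 N), for 0.1 s.
2. still in the gripper, the brass die is lowered into the dish, its foot no more than 8 mm above the dish floor (horizontal distance between brass_die_center and dish_floor below 0.02 m and z of brass_die_center in the frame of dish_floor below 0.046 m and contact force between the fingers and brass_die above 0.3 N), for 0.1 s.
At the end, for the whole second after the job is handed in: The brass die stands released, at rest and upright (within 0.1 rad) on the dish floor (height within 4 mm), its axis within 20 mm of the dish's middle; the steel and black dies stand in their pockets, within 12 mm of where they were and 10 degrees of upright (horizontal distance between brass_die_center and dish_floor below 0.02 m and z of brass_die_center in the frame of dish_floor between 0.034 and 0.042 m and angle between brass_die_center's own z axis and vertical below 0.1 rad and linear speed of brass_die below 0.02 m/s and distance of each of steel_die_center, black_die_center from where it was at the start of the episode below 0.012 m and angle between each of steel_die_center, black_die_center's own z axis and vertical below 0.17 rad); the robot touches nothing.
It fails at once if the steel die is moved more than 12 mm or tipped more than 10 degrees (distance of steel_die_center from where it was at the start of the episode above 0.012 m or angle between steel_die_center's own z axis and vertical above 0.17 rad).
It fails at once if the black die is moved more than 12 mm or tipped more than 10 degrees (distance of black_die_center from where it was at the start of the episode above 0.012 m or angle between black_die_center's own z axis and vertical above 0.17 rad).
It also fails if it takes over 38 s, if anything falls off the work surface, if the arm or the gripper's body presses on something with over 40 N, if the wrist force passes 120 N, or if a joint passes its speed limit or range.

ROBOT

A 6-joint arm with a two-finger parallel gripper is mounted at the origin on the work surface. World frame = base frame: x ahead of the robot, y to its left, z up, the work surface at z = 0. Lengths are in mm, angles in degrees, forces in N, time in s.
With the tool pointing down it reaches from about 275 to 825 mm from the base axis. Payload 4.9 kg.
Tool frame: the origin (TCP) lies on the mounting face of the last link; the fingertips stand 173 mm ahead of it and the grasp point (between the pads) lies 155 mm ahead of it; z points along the fingers, y is the direction in which the jaws open and shut (so a half turn about z gives the same grasp; the last joint's range is limited). The gripper opens to 85 mm and grips with 20 to 120 N. Pads are 22 mm wide; open, the fingers measure 114 mm over their backs; the gripper's body (76 mm by 85 mm) begins 54 mm behind the grasp point. The pads swing forward as they close: fully open they stand 13 mm farther back than shut.
Start: joints at [-76.387, 18.69, -11.035, 60.275, 0, 82.311], TCP at [199.824, -512.435, 404.681] pointing down, gripper open.
Joint ranges: [-152.03, 152.03], [-55.5, 102.48], [-74.3, 77.21], [-110.64, 120.58], [-84.22, 78.4], [-180, 180]. Speed limits (degrees/s): [147.25, 147.25, 180, 180, 180, 180].

INTERFACE

Orientations are given as [roll, pitch, yaw] about the fixed x, y, z axes, in that order (R = Rz(yaw) Ry(pitch) Rx(roll)).
In Python, from bench import env, eyes, ticket gives the robot as it stands.
- The arm moves only by the shell command python3 -m handwheel 'ROWS' [OPENING] [FORCE]. ROWS is JSON, a list of rows, each a list of 4 numbers: the shift along the tool's x, y, z in m, then the turn about the tool's z in degrees. A call has 1 to 10 rows; each row is the pose to reach, as a shift and turn from the pose commanded when the call began, along the tool's axes at that moment; what a row does not reach only later rows make up. A row lasts 1/12 s, in which the tool goes at most 41.7 mm and 7.16 degrees, less where a joint would pass 70% of its speed; a pose out of reach is approached as far as the arm can. A call with a gripper value outside its range is refused whole. OPENING is the closure in counts, from 0 (fully open) to 255 (shut), set as the call begins (- or left out, the last holds). The fingers move at their own pace and stop on an object; FORCE is the grip in N (left out, the last holds). Time passes only in rows, so rows that repeat a pose let the fingers close. It gives the time, the measured TCP pose, the force and the opening at its end, in the units of the state.
- env.get_obs(): the state, without advancing time (a new reading comes with each control period).
- eyes.grab_frame(name): name is "scene" or "top" or "wrist"; returns (picture, depth): 384x512x3 uint8, red, green, blue; 384x512 float32, mm along the optical axis (not along the pixel's ray), 0 where there is no reading.
- eyes.camera_params(name): a dict with "fovy" (degrees; the focal length in pixels is half the picture's height over the tangent of half this angle, whatever the lens; pixels are square), "cx", "cy" (the principal point, pixels), "extrinsics" (4x4, takes a point from world to camera coordinates); the wrist camera has in their place "tool_from_camera" (4x4, takes a point from camera to tool coordinates, whose origin is the TCP and whose axes are the flange's). Camera axes: x right, y down, z forward; pixel columns grow to the right and rows downward; lengths in mm; the calibration is good to about 2 mm. A picture is of the moment at which its call begins: read the wrist's pose just before it. camera_params takes no time and is no camera call.
- ticket.sign_off(): hands the job in, once; it reports no verdict.
The state is a dict: "t": time; "joints": joint angles; "joint_velocities": joint speeds; "effort": joint torques, N m; "tool_pos": TCP position; "eef_rot": TCP orientation; "wrist_force": force on the tool from outside, world axes, zero at the start; "torque": the same for the moment, N m; "width": finger opening in mm.
Only numpy, scipy, OpenCV 4.12 (cv2) and the standard library are available. Lean on these libraries where they do the work, as an engineer would, in place of code of your own. Each camera call takes 0.05 s, during which the arm holds its last target.

## Working session

There is one attempt and no reset: what is moved stays moved. The work goes in short steps, Python scripts to look and compute and a shell command to move; the robot and the scene stay as the last step left them, time stands still between calls to the robot, and variables do not carry over. Pictures are saved under pics/ and viewed, and the job is handed in when it is done.

```bash
ls; mkdir -p pics; python3 - <<'E'
from bench import env,eyes,ticket
import cv2,numpy as np
print(env.get_obs())
for n in("scene","top","wrist"):
    p,d=eyes.grab_frame(n); cv2.imwrite(f"pics/{n}0.png",p[:,:,::-1]); np.save(f"pics/{n}0.npy",d)
    print(n,eyes.camera_params(n),(d>0).mean())
E
```

```text
pics
{'t': 0.0, 'joints': array([-7.63870176e+01,  1.87312132e+01, -1.10931110e+01,  6.02730551e+01,
       -5.60001857e-04,  8.23122109e+01]), 'joint_velocities': array([-0.07036313,  0.04419519, -0.01227107, -0.07360805, -0.07286207,
        0.05992298]), 'effort': array([-1.33869067e-03, -4.43396902e+01,  2.62441885e+01,  1.54595159e-02,
       -1.77660468e-04,  4.42477884e-06]), 'tool_pos': array([ 199.74782926, -512.13684187,  403.90342521]), 'eef_rot': array([-1.79903421e+02, -1.24719379e-02,  2.13007615e+01]), 'wrist_force': array([ 0.04632847,  0.19317079, -0.77496579]), 'torque': array([-0.04507442, -0.006711  ,  0.00012454]), 'width': 85.22592151351724}
scene {'fovy': 45.303570577016686, 'cx': 256.30978967923346, 'cy': 195.47528786502548, 'extrinsics': array([[ 1.67964812e-01,  9.85792873e-01, -4.83202788e-04,
        -2.22927654e+01],
       [ 7.38292778e-01, -1.26119161e-01, -6.62584131e-01,
        -4.00387687e+02],
       [-6.53231655e-01,  1.10934074e-01, -7.48987340e-01,
         1.35732129e+03],
       [ 0.00000000e+00,  0.00000000e+00,  0.00000000e+00,
         1.00
[... 257 characters left out ...]
-1.88479299e-01,
         5.98544330e+02],
       [ 1.88493434e-01, -1.35049782e-03, -9.82073521e-01,
         8.00387626e+02],
       [ 0.00000000e+00,  0.00000000e+00,  0.00000000e+00,
         1.00000000e+00]])} 0.9962107340494791
wrist {'fovy': 67.73822726573133, 'cx': 252.67885542930082, 'cy': 189.84388988595796, 'tool_from_camera': array([[-9.39752819e-04, -9.57125423e-01, -2.89672300e-01,
         7.48187883e+01],
       [ 9.99999433e-01, -7.54525798e-04, -7.51112422e-04,
        -5.96370630e-02],
       [ 5.00343572e-04, -2.89672841e-01,  9.57125590e-01,
         3.14342405e+01],
       [ 0.00000000e+00,  0.00000000e+00,  0.00000000e+00,
         1.00000000e+00]])} 0.9958852132161459
```

View pics/scene0.png

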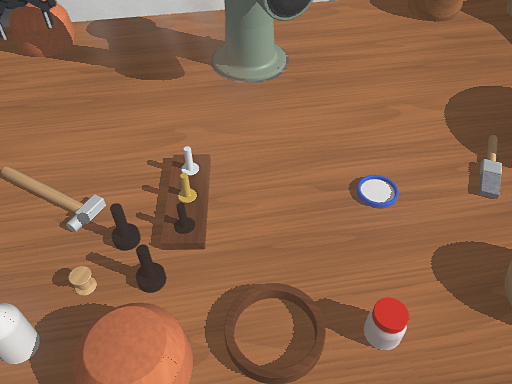

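View pics/top0.png

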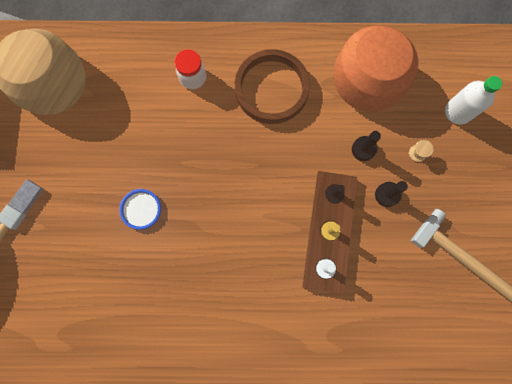

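View pics/wrist0.png

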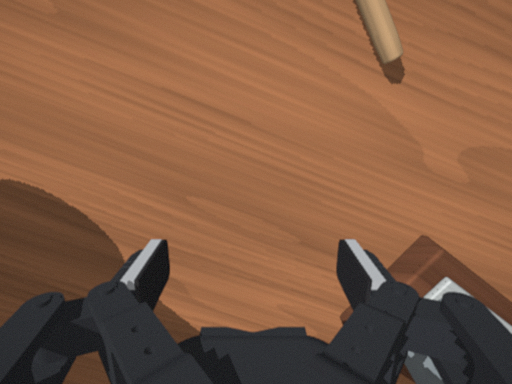

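Scene and top views agree. The brass die is in the middle pocket (top px 331,231; scene 186,188). In the top view, the tray's black die is at 335,193, the steel one at 326,269 and the dish at 141,210. The two bigger black dies beside the tray (365,148 and 389,194) are decoys. Next I'll measure positions.

```bash
cat > h.py <<'E'
import numpy as np,cv2
from bench import eyes
def cloud(n,d,pose=None):
    c=eyes.camera_params(n); f=192/np.tan(np.radians(c["fovy"]/2))
    v,u=np.mgrid[0:384,0:512]
    P=np.stack([(u-c["cx"])*d/f,(v-c["cy"])*d/f,d,np.ones_like(d)],-1)
    T=np.linalg.inv(c["extrinsics"]) if pose is None else pose@c["tool_from_camera"]
    return (P@T.T)[...,:3]
def masks(img):
    h=cv2.cvtColor(img,cv2.COLOR_RGB2HSV).astype(int);H,S,V=h[...,0],h[...,1],h[...,2]
    return dict(brass=(H>19)&(H<32)&(S>130)&(V>60),blue=(H>105)&(H<130)&(S>120)&(V>60),white=(S<45)&(V>150),black=(V<45))
E
python3 - <<'E'
from h import *
roi={"top":dict(brass=(310,350,215,250),blue=(110,170,180,240),white=(310,345,255,285),black=(322,350,180,206),floor=(125,158,195,225)),
"scene":dict(brass=(170,205,165,206),blue=(345,410,165,215),white=(175,205,140,178),black=(170,200,195,236),floor=(360,395,178,204))}
for n in roi:
    img=cv2.imread(f"pics/{n}0.png")[:,:,::-1].copy();d=np.load(f"pics/{n}0.npy");P=cloud(n,d);m=masks(img)
    m["floor"]=m["white"]
    for k,(a,b,c,e) in roi[n].items():
        mm=np.zeros_like(m[k]);mm[c:e,a:b]=m[k][c:e,a:b]&(d[c:e,a:b]>0)
        Q=P[mm]
        if len(Q)==0: print(n,k,0);continue
        print(n,k,len(Q),"med",np.median(Q,0).round(1),"lo",np.percentile(Q,2,0).round(1),"hi",np.percentile(Q,98,0).round(1))
        for z0,z1 in((12,32),(32,55),(55,76),(76,95)):
            s=Q[(Q[:,2]>z0)&(Q[:,2]<z1)]
            if len(s)>3: print("   ",z0,z1,len(s),s.mean(0).round(1),((s.min(0)+s.max(0))/2).round(1),np.ptp(s,axis=0).round(1))
    # tray
    h=cv2.cvtColor(img,cv2.COLOR_RGB2HSV)
    c=P[((P[...,2]>17)&(P[...,2]<27)&(P[...,0]>200)&(np.abs(P[...,1]+ (250))<130))]
    print(n,"tray-ish",len(c),cv2.minAreaRect(c[:,:2].astype(np.float32)),np.median(c[:,2]))
E
```

```text
top brass 285 med [ 520.  -214.4   21.3] lo [ 505.  -233.8   14.2] hi [ 541.  -199.9   81.4]
    12 32 196 [ 521.5 -214.6   20.5] [ 524.2 -217.2   21.4] [38.7 38.4 16.7]
    32 55 18 [ 520.4 -213.7   43.7] [ 522.1 -215.9   43.6] [14.2 10.6 22.6]
    55 76 15 [ 519.3 -213.9   65. ] [ 520.9 -216.2   65.2] [11.4 10.3 18.4]
    76 95 52 [ 522.7 -218.2   79.9] [ 523.  -218.    80.2] [13.9 13.5  8.1]
top blue 290 med [566.4 192.1  12.4] lo [526.1 148.1   9.5] hi [608.6 231.2  15.8]
    12 32 171 [569.3 191.3  13.5] [567.2 189.2  14.3] [82.7 84.6  4.6]
top white 290 med [ 444.6 -202.3   21.2] lo [ 426.7 -221.4   15. ] hi [ 461.4 -187.9   81.6]
    12 32 209 [ 444.7 -202.2   20.4] [ 444.  -205.8   20.4] [38.8 39.7 16.7]
    32 55 11 [ 443.8 -200.9   43.1] [ 443.8 -201.7   42.5] [13.9  4.3 20.2]
    55 76 14 [ 444.4 -201.5   66.1] [ 444.6 -205.5   65.6] [11.7 11.8 20.6]
    76 95 54 [ 443.6 -206.8   80.2] [ 443.5 -207.2   80.4] [13.3 15.2  7.4]
top black 0
top floor 824 med [567.8 189.9   5.1] lo [537.4 158.4   1.9] hi [598.4 221.1   8.1]
top tray-ish 5216 ((665.9915771484375, -248.1342010498
[... 655 characters left out ...]
 med [ 449.9 -201.1   31.7] lo [ 433.3 -219.5   19.6] hi [ 461.8 -186.6   82.6]
    12 32 113 [ 449.7 -200.7   22.4] [ 446.4 -204.4   24.8] [38.2 38.3 14.3]
    32 55 38 [ 449.7 -201.5   42.9] [ 448.1 -201.5   43.7] [10.9 10.8 22.2]
    55 76 35 [ 449.9 -201.2   65.1] [ 448.2 -201.3   65.3] [10.8  9.8 20.2]
    76 95 35 [ 445.4 -203.2   81. ] [ 445.2 -203.5   80.6] [17.7 13.1  7.9]
scene black 1 med [ 618.  -238.1   20.4] lo [ 618.  -238.1   20.4] hi [ 618.  -238.1   20.4]
scene floor 532 med [564.5 191.4   6.2] lo [534.7 162.6   3.5] hi [594.7 220.6   8.9]
scene tray-ish 4093 ((668.81591796875, -247.66253662109375), (543.334716796875, 230.1456756591797), 5.36268949508667) 21.449256416770027
```

Measured from both views: brass at about (523,-217) with its stem top at z≈82, steel at (444.5,-205), and dish floor centre at (567,190) with z≈6. The row direction is -8.6°, so I'll close the jaws across the row at tool yaw -8.6°. I'll move above the die first and look again with the wrist camera.

```bash
python3 -m handwheel '[[0.025,-0.0096,0.0045,3],[0.062,-0.024,0.011,6],[0.1,-0.0386,0.018,9],[0.138,-0.053,0.025,12],[0.176,-0.068,0.032,15],[0.214,-0.0825,0.039,18],[0.252,-0.097,0.046,21],[0.290,-0.112,0.053,24],[0.328,-0.1265,0.06,27],[0.366,-0.141,0.067,30]]' 0 40 && python3 -m handwheel '[[0.02,-0.007,0.004,0],[0.038,-0.014,0.007,0],[0.042,-0.016,0.007,0],[0.042,-0.016,0.007,0]]'; python3 -c "
from bench import env;print(env.get_obs())"
```

```text
t: 0.98
tool_pos: [490.7, -246.4, 337.2]
eef_rot: [-180.0, 0.0, -8.8]
wrist_force: [0.2, -0.9, 0.6]
width: 85.5
t: 1.32
tool_pos: [534.3, -238.0, 330.0]
eef_rot: [-180.0, 0.0, -8.6]
wrist_force: [0.3, 0.1, -0.6]
width: 85.5
{'t': 1.3167, 'joints': array([-3.12392369e+01,  2.56587871e+01, -1.19779774e+01,  5.24098928e+01,
       -4.80175582e-03,  1.57353915e+02]), 'joint_velocities': array([-1.84181826, -1.56407143, -1.89948175,  0.30722857, -0.71362951,
       -0.53284829]), 'effort': array([  1.00286521, -48.51620793,  25.08414745,  -0.07531779,
         0.08619618,   0.05728566]), 'tool_pos': array([ 534.29323534, -238.01161153,  330.04698167]), 'eef_rot': array([-1.79986467e+02,  4.49088655e-02, -8.59314485e+00]), 'wrist_force': array([ 0.25447506,  0.14573394, -0.5546682 ]), 'torque': array([ 0.01176179,  0.03568874, -0.01122965]), 'width': 85.54576203838522}
```

```bash
cat >> h.py <<'E'
from scipy.spatial.transform import Rotation as Ro
def pose(o):
    T=np.eye(4);T[:3,:3]=Ro.from_euler("xyz",o["eef_rot"],degrees=True).as_matrix();T[:3,3]=o["tool_pos"];return T
E
python3 - <<'E'
from h import *
from bench import env
o=env.get_obs();T=pose(o)
img,d=eyes.grab_frame("wrist");cv2.imwrite("pics/w1.png",img[:,:,::-1])
P=cloud("wrist",d,T);m=masks(img)
for k in("brass","white"):
    Q=P[m[k]&(d>0)]
    for z0,z1 in((12,32),(32,55),(55,74),(74,95)):
        s=Q[(Q[:,2]>z0)&(Q[:,2]<z1)]
        if len(s)>3: print(k,z0,z1,len(s),np.median(s,0).round(1),((np.percentile(s,1,0)+np.percentile(s,99,0))/2).round(1),(np.percentile(s,99,0)-np.percentile(s,1,0)).round(1))
E
```

```text
brass 12 32 269 [ 524.3 -225.6   21.2] [ 519.6 -217.2   23.5] [49.7 37.9 14.5]
brass 32 55 71 [ 532.  -219.6   44.3] [ 529.1 -219.1   43.6] [ 8.  11.  22.3]
brass 55 74 76 [ 532.  -219.    65.5] [ 528.7 -219.    64.7] [ 8.8 11.3 18.4]
brass 74 95 134 [ 527.1 -219.1   81.1] [ 525.4 -217.1   78.5] [15.3 14.8  8.5]
white 12 32 3097 [ 520.1 -413.    24. ] [ 500.3 -321.    20.2] [140.4 267.   14.7]
white 32 55 159 [ 452.9 -206.    44.4] [ 450.1 -205.5   43.5] [ 8.  14.5 22.2]
white 55 74 152 [ 452.8 -205.3   65. ] [ 451.8 -204.6   64.6] [ 4.4 13.  18.7]
white 74 95 257 [ 448.2 -205.1   81.1] [ 446.5 -205.2   78.5] [14.9 14.2  7.9]
```

View pics/w1.png

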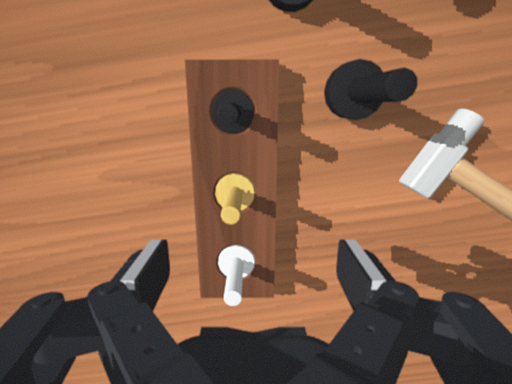

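The wrist view agrees: brass (px 233,205) is at about (524.5,-217), its stem top z≈81–82, and the tray is lined up with the tool. I'll centre over it and descend.

```bash
python3 -m handwheel '[[-0.007,-0.010,0.01,0],[-0.0133,-0.0192,0.03,0],[-0.0133,-0.0192,0.055,0],[-0.0133,-0.0192,0.08,0],[-0.0133,-0.0192,0.1,0],[-0.0133,-0.0192,0.115,0],[-0.0133,-0.0192,0.12,0],[-0.0133,-0.0192,0.12,0]]' 0 40; python3 - <<'E'
from h import *
from bench import env
o=env.get_obs();T=pose(o)
img,d=eyes.grab_frame("wrist");cv2.imwrite("pics/w2.png",img[:,:,::-1])
P=cloud("wrist",d,T);m=masks(img);Q=P[m["brass"]&(d>0)]
s=Q[(Q[:,2]>76)&(Q[:,2]<90)];print(len(s),s.mean(0),np.ptp(s,axis=0), (s.min(0)+s.max(0))/2)
for z0,z1 in((30,55),(55,75)):
  s=Q[(Q[:,2]>z0)&(Q[:,2]<z1)]
  if len(s): q=(np.c_[s,np.ones(len(s))]@np.linalg.inv(T).T); print(len(s),"tool",q.min(0),q.max(0))
E
```

```text
t: 2.03
tool_pos: [521.7, -218.0, 209.7]
eef_rot: [-179.9, 0.2, -8.8]
wrist_force: [0.7, 0.4, 0.4]
width: 85.4
446 [ 524.84212074 -217.83588679   80.71648774] [16.049744   15.12366539  6.79534198] [ 525.27196266 -217.2043133    79.43680925]
206 tool [  3.31768412  -9.34093444 154.71239227   1.        ] [ 11.78858024   6.52059377 179.6577141    1.        ]
272 tool [  4.00426903  -9.0041748  134.72939817   1.        ] [ 12.12369267   6.40665857 154.67032493   1.        ]
```

View pics/w2.png

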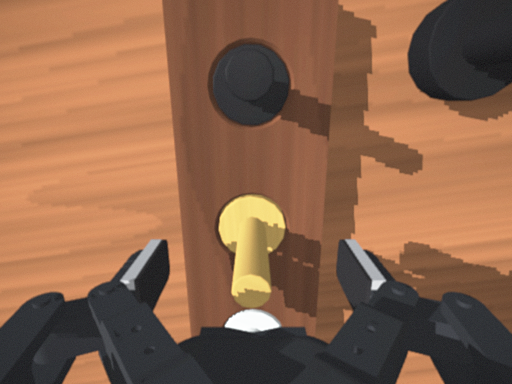

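The stem (px 252,260) is between the pads, about 3.5 mm off in x and 1.3 mm in y. I'll correct that and close.

```bash
python3 -m handwheel '[[0.0035,-0.0013,0,0],[0.0035,-0.0013,0,0],[0.0035,-0.0013,0,0]]' && python3 -m handwheel '[[0,0,0,0],[0,0,0,0],[0,0,0,0],[0,0,0,0],[0,0,0,0],[0,0,0,0],[0,0,0,0],[0,0,0,0],[0,0,0,0],[0,0,0,0]]' 255 40
```

```text
t: 2.33
tool_pos: [527.6, -217.3, 211.9]
eef_rot: [179.9, -0.1, -8.7]
wrist_force: [-0.1, 0.2, -0.1]
width: 85.2
t: 3.17
tool_pos: [526.9, -217.0, 210.6]
eef_rot: [180.0, 0.0, -8.7]
wrist_force: [0.1, -1.0, -0.9]
width: 15.0
```

```bash
python3 -m handwheel '[[0,0,-0.004,0],[0,0,-0.008,0],[0,0,-0.012,0],[0,0,-0.017,0],[0,0,-0.022,0],[0,0,-0.028,0],[0,0,-0.034,0],[0,0,-0.04,0],[0,0,-0.04,0]]' 255 50; python3 - <<'E'
from h import *
img,d=eyes.grab_frame("scene");cv2.imwrite("pics/s3.png",cv2.resize(img[60:320,60:400,::-1],None,fx=2,fy=2))
E
```

```text
t: 3.92
tool_pos: [527.5, -217.2, 252.3]
eef_rot: [180.0, -0.1, -8.7]
wrist_force: [0.8, 0.0, -1.8]
width: 14.4
```

View pics/s3.png

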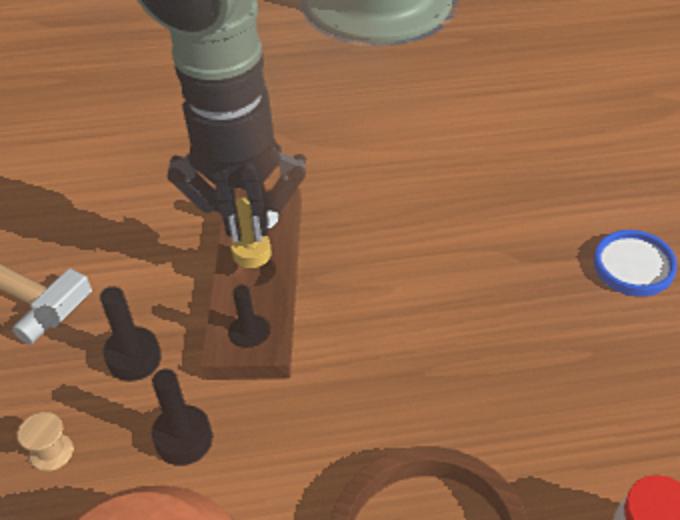

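The brass die (crop px 250,240) hangs upright and clear of the tray, and the black die is still in its pocket. I'll raise it and carry it over, turning back to keep joint 6 in range.

```bash
python3 -m handwheel '[[0,0,-0.012,-1],[0,0,-0.028,-4],[0,-0.01,-0.04,-8],[-0.001,-0.03,-0.045,-12],[-0.003,-0.055,-0.045,-16],[-0.005,-0.085,-0.045,-20],[-0.007,-0.115,-0.045,-24],[-0.009,-0.145,-0.045,-28],[-0.010,-0.175,-0.045,-32],[-0.0115,-0.205,-0.045,-36]]'; python3 -c "
from h import *
from bench import env
o=env.get_obs();T=pose(o);print(o['joints'].round(1));print(np.linalg.inv(T)@[567,190,o['tool_pos'][2],1])"
```

```text
t: 4.8
tool_pos: [546.4, -11.1, 295.5]
eef_rot: [-180.0, 0.0, 27.5]
wrist_force: [0.3, -0.0, -1.8]
width: 14.7
[ -8.9  23.9 -20.5  45.6   0.  143.6]
[ 1.11136699e+02 -1.68887673e+02  1.20164458e-02  1.00000000e+00]
```

```bash
python3 -m handwheel '[[0.016,-0.024,0,0],[0.033,-0.05,0,0],[0.05,-0.076,0,0],[0.066,-0.1,0,0],[0.081,-0.123,0,0],[0.095,-0.144,0,0],[0.105,-0.159,0,0],[0.11,-0.167,0,0],[0.11,-0.167,0,0],[0.11,-0.167,0,0]]'; python3 - <<'E'
from h import *
from bench import env
o=env.get_obs();T=pose(o)
print(np.linalg.inv(T)@[567,190,o['tool_pos'][2],1],o['joints'].round(1))
img,d=eyes.grab_frame("wrist");cv2.imwrite("pics/w4.png",img[:,:,::-1])
P=cloud("wrist",d,T);m=masks(img);Q=P[m["brass"]&(d>0)];Q=Q[Q[:,2]>60]
q=np.c_[Q,np.ones(len(Q))]@np.linalg.inv(T).T
print("brass tool",len(q),np.percentile(q,1,0),np.percentile(q,99,0))
b=P[m["blue"]&(d>0)];print("blue",len(b),b.min(0),b.max(0))
for n in("top","scene"):
    img,d=eyes.grab_frame(n);cv2.imwrite(f"pics/{n}4.png",img[:,:,::-1])
    P=cloud(n,d);m=masks(img)["brass"]&(d>0)&(abs(P[...,0]-567)<60)&(abs(P[...,1]-190)<60)&(P[...,2]>60)
    Q=P[m];print(n,len(Q), Q.min(0),Q.max(0))
    s=Q[(Q[:,2]<Q[:,2].min()+30)]; print((s.min(0)+s.max(0))/2,np.ptp(s,axis=0))
E
```

```text
t: 5.63
tool_pos: [567.5, 186.1, 295.3]
eef_rot: [180.0, 0.1, 27.3]
wrist_force: [-0.9, 0.5, -2.1]
width: 14.6
[ 1.36416583e+00 -3.65197732e+00 -3.34558227e-03  1.00000000e+00] [ 11.1  28.8 -12.4  48.8  -0.  163.8]
brass tool 3876 [ -7.61322174 -16.70408428 128.46133449   1.        ] [ 17.7572715   17.38299414 198.63210953   1.        ]
blue 1556 [527.16231144 144.47093817  -1.81126737] [613.34965606 234.86302775  15.42884681]
top 207 [544.37457067 154.03990706 100.49984312] [578.6563962  196.95716905 252.33473007]
[561.96231814 179.57730051 114.96334692] [33.38815613 34.75973708 28.92700761]
scene 162 [549.07242433 166.15665183  92.73216724] [584.20967297 202.49872829 165.87275622]
[566.64104865 184.32769006 103.24176314] [35.13724864 36.34207646 21.0191918 ]
```

View pics/w4.png

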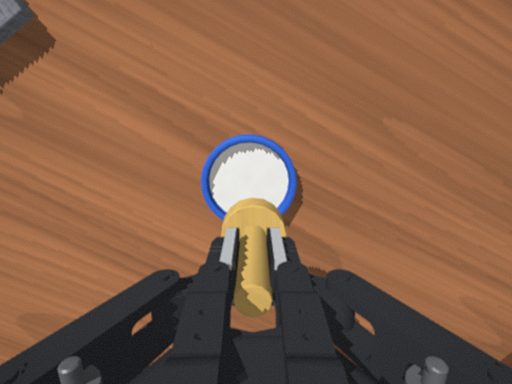

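View pics/scene4.png

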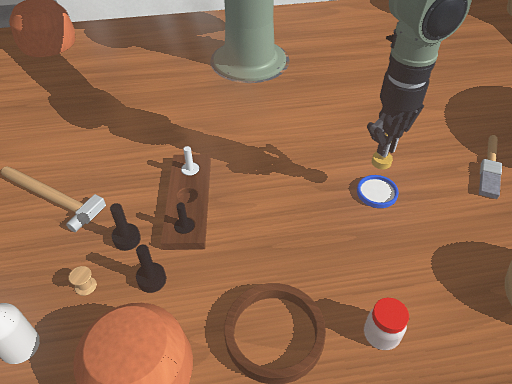

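Wrist view: the die (px 253,250) is held upright and the dish is at px 249,178, within about 5 mm of concentric. The foot's underside should be at z≈91 against a dish floor at 6, so about 85 mm to go. I'll correct xy and lower 78 mm.

```bash
python3 -m handwheel '[[0.0043,-0.0034,0.005,0],[0.0043,-0.0034,0.018,0],[0.0043,-0.0034,0.034,0],[0.0043,-0.0034,0.05,0],[0.0043,-0.0034,0.062,0],[0.0043,-0.0034,0.07,0],[0.0043,-0.0034,0.075,0],[0.0043,-0.0034,0.078,0],[0.0043,-0.0034,0.078,0],[0.0043,-0.0034,0.078,0]]'; python3 - <<'E'
from h import *
from bench import env
o=env.get_obs();T=pose(o)
img,d=eyes.grab_frame("wrist");cv2.imwrite("pics/w5.png",img[:,:,::-1])
P=cloud("wrist",d,T);m=masks(img)
Q=P[m["brass"]&(d>0)];Q=Q[Q[:,2]<40];print("foot",np.percentile(Q,1,0),np.percentile(Q,99,0))
E
```

```text
t: 6.62
tool_pos: [570.3, 191.3, 218.1]
eef_rot: [180.0, -0.0, 27.3]
wrist_force: [1.2, 1.4, -1.7]
width: 14.5
foot [565.73834271 176.06370827  18.54825395] [588.49458514 209.50272096  39.11200972]
```

View pics/w5.png

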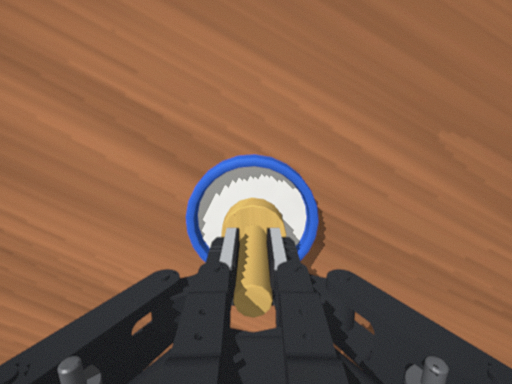

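The foot sits centred within the blue rim (dish px 253,213, foot front 253,200) about 8 mm up. I'll lower it slowly while watching the force.

```bash
python3 -m handwheel '[[0,0,0.001,0],[0,0,0.002,0],[0,0,0.003,0],[0,0,0.004,0],[0,0,0.005,0],[0,0,0.0055,0],[0,0,0.006,0],[0,0,0.006,0],[0,0,0.006,0]]'
```

```text
t: 7.42
tool_pos: [570.0, 191.3, 211.6]
eef_rot: [-180.0, 0.0, 27.3]
wrist_force: [0.6, 0.4, -3.3]
width: 14.6
```

```bash
python3 -m handwheel '[[0,0,0.0005,0],[0,0,0.001,0],[0,0,0.001,0],[0,0,0.001,0]]'
```

```text
t: 7.75
tool_pos: [570.0, 191.3, 210.7]
eef_rot: [180.0, -0.0, 27.3]
wrist_force: [-0.2, 0.2, -2.4]
width: 14.6
```

```bash
python3 -m handwheel '[[0,0,0.0005,0],[0,0,0.001,0],[0,0,0.001,0],[0,0,0.001,0]]'
```

```text
t: 8.08
tool_pos: [570.0, 191.3, 210.6]
eef_rot: [180.0, -0.0, 27.3]
wrist_force: [-2.4, -0.8, 5.1]
width: 14.7
```

The force went from -2.4 N to +5 N, so the die is standing on the floor. I'll open, then retreat straight up.

```bash
python3 -m handwheel '[[0,0,0,0],[0,0,0,0],[0,0,0,0],[0,0,0,0],[0,0,0,0],[0,0,0,0],[0,0,0,0],[0,0,0,0],[0,0,0,0],[0,0,0,0]]' 0 40 && python3 -m handwheel '[[0,0,-0.005,0],[0,0,-0.015,0],[0,0,-0.03,0],[0,0,-0.05,0],[0,0,-0.075,0],[0,0,-0.1,0],[0,0,-0.125,0],[0,0,-0.15,0],[0,0,-0.15,0],[0,0,-0.15,0]]'; python3 - <<'E'
from h import *
from bench import env
o=env.get_obs();T=pose(o)
for n in("wrist","top","scene"):
    img,d=eyes.grab_frame(n);cv2.imwrite(f"pics/{n}6.png",img[:,:,::-1])
    P=cloud(n,d,T if n=="wrist" else None);m=masks(img)
    Q=P[m["brass"]&(d>0)&(abs(P[...,0]-567)<40)&(abs(P[...,1]-190)<40)]
    for z0,z1 in((12,30),(30,74),(76,90)):
        s=Q[(Q[:,2]>z0)&(Q[:,2]<z1)]
        if len(s): print(n,z0,len(s),s.mean(0).round(1),((s.min(0)+s.max(0))/2).round(1),s.max(0).round(1))
    if n!="wrist":
        r=P[m["white"]&(d>0)&(abs(P[...,0]-444)<30)&(abs(P[...,1]+205)<30)&(P[...,2]>76)];print("steel top",(r.min(0)+r.max(0))/2)
E
```

```text
t: 8.92
tool_pos: [570.0, 191.3, 209.7]
eef_rot: [-180.0, -0.0, 27.3]
wrist_force: [0.2, 0.2, 0.9]
width: 85.4
t: 9.75
tool_pos: [570.6, 191.5, 362.4]
eef_rot: [179.9, -0.3, 27.3]
wrist_force: [-0.1, -0.3, 0.1]
width: 85.5
wrist 12 585 [573.1 192.7  21.5] [569.5 190.6  24.1] [588.4 208.9  29.6]
wrist 30 149 [573.9 193.7  53.5] [570.7 191.4  51.6] [576.7 198.5  73. ]
wrist 76 213 [569.7 191.1  81. ] [569.1 191.1  79.5] [576.4 198.5  82.9]
top 12 180 [564.8 184.   20.8] [567.  187.   22.4] [585.5 205.7  29.2]
top 30 49 [564.2 182.7  52. ] [565.9 184.8  51.5] [573.1 190.4  73. ]
top 76 47 [566.5 187.2  80.7] [565.9 187.1  80.4] [573.1 193.8  84. ]
steel top [ 443.57006909 -207.00454117   79.37278404]
scene 12 150 [573.6 189.7  21.2] [567.9 190.5  20.2] [588.7 209.8  28.2]
scene 30 63 [572.8 190.3  52. ] [571.1 190.1  52. ] [576.2 197.6  73.2]
scene 76 34 [568.1 190.7  81.2] [567.5 190.5  80.8] [575.4 197.3  83.6]
steel top [ 443.79725694 -203.51206355   80.63558604]
```

View pics/wrist6.png

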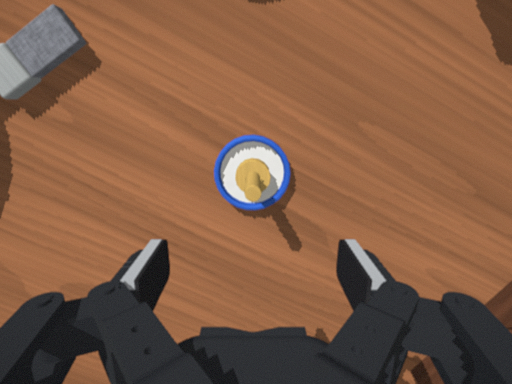

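View pics/scene6.png

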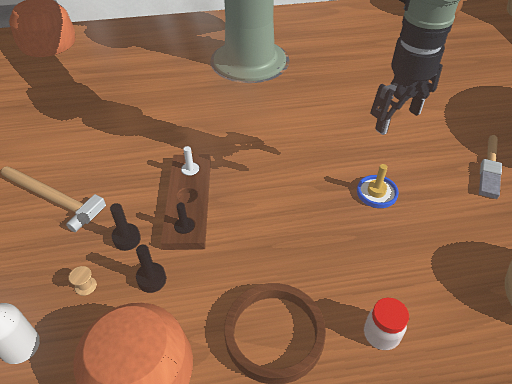

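The brass die stands upright, centred in the dish (wrist px 253,177; scene 378,185). The steel and black dies are in their pockets as before (scene 189,160 and 184,218), and the gripper is clear.

```bash
python3 -c "
from bench import ticket;print(ticket.sign_off())"
```

```text
the job is handed in; nothing more can be done
None
```

I gripped the brass die by its stem with the jaws across the tray row and lifted it straight up out of the middle pocket. I carried it to the blue dish and lowered it until the wrist force showed it was on the floor. I then opened the gripper, backed off 150 mm straight up and handed the job in at about 10 s; sign-off gave no verdict.

**Brass die:** all three cameras show it upright in the dish with its top at z ≈ 82 mm, as expected. The cameras put its axis between (566, 187) and (569, 191), within about 4 mm of the dish middle at about (567, 190). They disagree by a few millimetres, which is about the calibration error.

**Other dies:** the steel die's top measured within about 1 mm of its first reading. The black die I compared only by eye in the scene picture, where it looks unchanged, because the colour mask was too dark to measure it.

No check failed, and the gripper was touching nothing at hand-in.

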